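# Close up the plate reader and start it

### The job

Get the white plate reader on the bench running, by pushing only: with the fingertips push its open sample drawer gently fully home, then push the raised lid over from outside until it lies fully shut, then press the green start button all the way down and let it come up again. Do not touch the well plate in the drawer or the inside of the lid, and leave the glassware and stopper standing around it where they are.

Things in the scene. Friction and masses are not known exactly. Their poses are not given: they have to be found in the camera images.
- reader: White benchtop plate reader, fixed to the bench, 170 (x) x 280 (y) x 85 mm high. Origin: centre of its underside, on the worktop. Its own x points to its back (the drawer comes out of the front, towards -x), its y to its left, z up. Front face at x = -85 mm. A sample drawer is in the front right of centre, a lid on the deck at the left, hinged along the left edge, a green display and a green button on the deck at the right.
- drawer (a joint): Opening of the grey sample drawer in m: 0 fully home, up to 0.10 out; starts 0.025 to 0.06 open. It slides along the reader's x, is pushed home towards +x, needs about 2 N and stays where it is left.
- drawer_face (a point): Centre of the outer face of the drawer front (flat, no handle, 164 mm wide, 54 mm high, 12 mm thick, blue strip near its top), moving with the drawer; 42 mm above the worktop, the front's top edge is 66 mm up. With the drawer home this point is at reader x = -97, y = -45 mm.
- well_plate (a point): Centre of the top of the white sample plate with round coloured wells, 86 x 128 x 14 mm, fixed in the drawer 4 mm behind its front. Not to be touched.
- lid (a joint): Angle of the lid in rad: 0 lies shut flat on the deck, 1.57 stands straight up, limit 1.85 (leaning outwards to the left); starts 1.15 to 1.75. A friction hinge (about 0.1 N m) holds it at any angle: it does not fall shut and must be pushed all the way down, onto a slightly springy rubber stop.
- lid_hinge (a point): Middle of the lid's hinge line, at the lid's lower face when shut: reader x = -5, y = +127, z = 88.5 mm; the hinge line runs along the reader's x. The lid is a flat grey panel 120 mm (along the hinge) x 104 mm (away from the hinge) x 12 mm thick, with a blue strip outside near its free edge; shut, it stretches from the hinge towards the reader's right and its outer face looks up at z = 100.5 mm. Raised, its outer face looks to the reader's left.
- lid_edge (a point): Middle of the lid's free edge, half way through its thickness, moving with the lid; 104 mm from the hinge.
- lid_liner (a point): Centre of the outer surface of the black rubber liner, 104 x 82 mm, on the inside of the lid, standing 3 mm proud. Not to be touched.
- start (a joint): Travel of the start button in m: 0 up, 0.006 fully down. Springs back when let go; about 5 N holds it fully down.
- start_top (a point): Centre of the top of the round green start button (20 mm across, standing 16 mm above the deck, in a flat black bezel), moving with it. It is pressed straight down.
- petri_a: Loose glass petri dish, 66 mm wide, 32 mm high, on the worktop in front of the reader's left part. Origin: centre of its underside. Leave alone.
- beaker_50: Loose small beaker, 48 mm wide, 60 mm high, on the worktop at the reader's front right. Origin: centre of its underside. Leave alone.
- flask_100: Loose conical flask with a red stopper, 63 mm wide, 117 mm high, on the worktop right of the reader. Origin: centre of its underside. Leave alone.
- stopper_a: Loose red rubber stopper, 26 mm wide, 27 mm high, on the worktop to the left of the reader's front. Origin: centre of its underside. Leave alone.
- beaker_250: Loose beaker of blue content, 75 mm wide, 94 mm high, on the worktop left of the reader, towards its back. Origin: centre of its underside. Leave alone.

How it is judged:
By the outcome, as a careful person would: the job done as asked, in the order asked, and still so for the second after the job is handed in, with the robot touching nothing.
It also fails if it takes over 56 s, if anything falls off the work surface, if the arm or the gripper's body presses on something with over 40 N, if the wrist force passes 120 N, or if a joint passes its speed limit or range.

### The arm

A 7-joint arm with a two-finger parallel gripper is mounted at the origin on a cart in front of the work surface, level with it; the furniture and walls round the work are solid. World frame = base frame: x ahead of the robot, y to its left, z up, the work surface at z = 0. Lengths are in m, angles in degrees, forces in N, time in s.
With the tool pointing down it reaches from about 0.35 to 0.9 m from the base axis. Payload 8.1 kg.
Tool frame: the origin (TCP) lies where the fingers leave the gripper's body, on its centre line; the fingertips stand 73 mm ahead of it and the grasp point (between the pads) lies 54 mm ahead of it (manip.tcp_to_grasp is the distance from the TCP to the grasp point, in m); z points along the fingers, x is the direction in which the jaws open and shut, and the axes are right-handed (so a half turn about z gives the same grasp; the last joint's range is limited). The gripper opens to 85 mm and grips with 20 to 120 N. Pads are 22 mm wide; open, the fingers measure 114 mm over their backs; the gripper's body (76 mm by 85 mm) begins 54 mm behind the grasp point. The pads swing forward as they close: fully open they stand 13 mm farther back than shut.
Start: joints at [-73.602, 24.895, 1.432, 90.138, -0.665, 64.973, -4.303], TCP at [0.237, 0.578, 0.304] pointing down, gripper open.
Joint ranges: [-149.89, 149.89], [-25.12, 119.58], [-72.63, 75.52], [4.76, 147.25], [-75.54, 255.54], [6.69, 114.76], [-157.13, 157.13]. Speed limits (degrees/s): [127.2, 127.2, 172.46, 172.46, 180, 180, 180].

### API

Orientations are given as [roll, pitch, yaw] about the fixed x, y, z axes, in that order (R = Rz(yaw) Ry(pitch) Rx(roll)).
In Python, from rig import manip gives the robot as it stands. The module is installed in compiled form; this text tells all that it offers.
- The arm moves only by the tool send_rows, never from a script. Its argument "deltas" is a list that holds one entry, the list of rows, each a list of 6 numbers: the shift along the world's x, y, z in cm, then the turn, a rotation vector about the world's x, y, z in rad. In form: [[[x, y, z, rx, ry, rz], ...]]. A call has 1 to 5 rows; each row shifts and turns the commanded pose from where the row before left it; what a row does not reach is not made up. A row lasts 1/8 s, in which the tool goes at most 62.5 mm and 10.7 degrees, less where a joint would pass 70% of its speed; a pose out of reach is approached as far as the arm can. A call with a gripper value outside its range is refused whole. "claw" is the finger opening in cm, from 0 to 8.54, set as the call begins (left out, the last holds). The fingers move at their own pace and stop on an object; the grip force is fixed at half the most. Time passes only in rows, so rows that do not move let the fingers close. It gives the time, the measured TCP pose, the force and the opening at its end, in the units of the state.
- manip.get_obs(): the state, without advancing time (a new reading comes with each control period).
- manip.get_image(name): name is "scene" or "top" or "wrist"; returns a dict with "pixels" (420x560x3 uint8, red, green, blue), "z_map" (420x560 float32, m along the optical axis (not along the pixel's ray), 0 where there is no reading), "fx", "fy", "cx", "cy" (pixels), "rvec" (rotation vector, rad) and "tvec" (3), from world to camera coordinates, as OpenCV has them; the wrist camera has in their place "hand_eye" (4x4, takes a point from camera to tool coordinates, whose origin is the TCP and whose axes are the tool frame's). Camera axes: x right, y down, z forward; pixel columns grow to the right and rows downward; lengths in m; the calibration is good to about 2 mm. A picture is of the moment at which its call begins: read the wrist's pose just before it.
- manip.close_job(): hands the job in, once; it reports no verdict.
Trained networks look in the newest picture that a camera, given by its name, has taken for a name from the list of things; names that differ only in an ending like _2 or _b are one class to them, and where a whole thing is asked for, a point or a joint stands for the part that bears it (a point fixed in the world has none). Each returns a list of dicts, best first, with "confidence" (0 to 1); they miss things now and then, are a little off and sometimes report something else, mostly with a low value. They report only what shows in the picture. A call takes as long as a camera call.
- manip.spot_in(camera, target): "point" ([x, y, z] in m, in the coordinates of the camera as it stood for that picture, good to about 4 mm: the middle of the surface that is visible of it).
- manip.masks_of(camera, target): "region" (420x560 bool, what is visible of it).
- manip.place_of(camera, target): "point" ([x, y, z] in m, in the coordinates of the camera as it stood for that picture, good to about 4 mm: a listed point, or the origin of a listed thing).
The state is a dict: "time": time; "q": joint angles; "joint_vel": joint speeds; "effort": joint torques, N m; "tool_pos": TCP position; "eef_rot": TCP orientation; "wrist_force": force on the tool from outside, world axes, zero at the start; "wrist_torque": the same for the moment, N m; "width": opening from 0.0 (shut) to 1.0 (fully open).
Only numpy, scipy, OpenCV 4.12 (cv2) and the standard library are available. Lean on these libraries where they do the work, as an engineer would, in place of code of your own. Each camera call takes 0.05 s, during which the arm holds its last target. There are 200 camera calls.

## Working session

There is one attempt and no reset: what is moved stays moved. The work goes in short steps, Python scripts to look and compute and a tool call to move; the robot and the scene stay as the last step left them, time stands still between calls to the robot, and variables do not carry over. Pictures are saved under pics/ and viewed, about 8 in all and at most 12, crops included, and the job is handed in when it is done.

Besides the shell and the picture viewer there is one more tool, called after ">>>" as name(argument=value, ...), one argument or row to a line, values as JSON. send_rows: Moves the arm, as the interface text tells. Its arguments: {"type":"object","properties":{"deltas":{"type":"array","items":{"type":"array","items":{"type":"array","items":{"type":"number"}}}},"claw":{"type":"number"}},"required":["deltas"]}

```bash
mkdir -p pics; cat > h.py <<'E'
import numpy as np, cv2
from rig import manip
from scipy.spatial.transform import Rotation as R
def look(cam):
    o=manip.get_obs(); im=manip.get_image(cam)
    if cam=="wrist":
        T=np.eye(4); T[:3,:3]=R.from_euler('xyz',o['eef_rot'],degrees=True).as_matrix(); T[:3,3]=o['tool_pos']
        M=T@im['hand_eye']
    else:
        W=np.eye(4); W[:3,:3]=cv2.Rodrigues(np.array(im['rvec'],float))[0]; W[:3,3]=np.ravel(im['tvec']); M=np.linalg.inv(W)
    return im,M
def save(im,n): cv2.imwrite('pics/'+n,im['pixels'][:,:,::-1])
def w(M,p): return (M@np.r_[p,1])[:3]
def cloud(im,M):
    z=im['z_map']; v,u=np.mgrid[:z.shape[0],:z.shape[1]]
    P=np.stack([(u-im['cx'])/im['fx']*z,(v-im['cy'])/im['fy']*z,z],-1)
    return P@M[:3,:3].T+M[:3,3]
E
python3 - <<'E'
from h import *
np.set_printoptions(precision=4,suppress=True)
o=manip.get_obs(); print({k:np.round(v,3) for k,v in o.items()})
for c in ("scene","top"):
    im,M=look(c); save(im,c+'0.png'); print(c,M[:3,3],M[:3,2])
    for t in "reader drawer_face well_plate lid_hinge lid_edge lid_liner start_top petri_a beaker_50 flask_100 stopper_a beaker_250".split():
        print(t,[(w(M,d['point']).round(4),round(d['confidence'],2)) for d in manip.place_of(c,t)[:2]])
E
```

```text
{'time': np.float64(0.0), 'q': array([-73.601,  24.936,   1.431,  90.192,  -0.663,  64.972,  -4.302]), 'joint_vel': array([ 0.017,  0.075,  0.012, -0.107, -0.107, -0.092,  0.016]), 'effort': array([ -0.   , -67.048,   1.024, -31.621,   0.015,   0.012,   0.   ]), 'tool_pos': array([0.237, 0.578, 0.303]), 'eef_rot': array([179.99 ,   0.092,  67.72 ]), 'wrist_force': array([-0.584, -0.919,  0.413]), 'wrist_torque': array([-0.009, -0.008,  0.017]), 'width': np.float64(1.0)}
scene [ 0.1624 -0.6547  0.7349] [ 0.4237  0.6536 -0.6271]
reader [(array([ 0.6246, -0.1539, -0.0008]), 0.61)]
drawer_face [(array([ 0.4904, -0.2228,  0.0408]), 0.7)]
well_plate []
lid_hinge [(array([ 0.6035, -0.0323,  0.0842]), 0.63)]
lid_edge [(array([ 0.5968, -0.0146,  0.1943]), 0.9)]
lid_liner [(array([ 0.5969, -0.026 ,  0.1427]), 0.92)]
start_top [(array([ 0.6026, -0.2421,  0.1041]), 0.53), (array([0.7067, 0.3017, 0.003 ]), 0.37)]
petri_a [(array([ 0.4462, -0.0769,  0.0019]), 0.61)]
beaker_50 [(array([0.7066, 0.3001, 0.0008]), 0.75), (array([ 0.5645, -0.3682, -0.0006]), 0.6)]
flask_100 [(array([ 0.7055, -0.3567,  
[... 261 characters left out ...]
 ]), 0.67), (array([ 0.6288, -0.1545,  0.0015]), 0.65)]
drawer_face []
well_plate [(array([ 0.5472, -0.2105,  0.0336]), 0.97)]
lid_hinge []
lid_edge [(array([ 0.6038, -0.0099,  0.1948]), 0.75)]
lid_liner [(array([ 0.5995, -0.0221,  0.138 ]), 0.76)]
start_top [(array([ 0.6037, -0.2393,  0.1026]), 0.61)]
petri_a [(array([ 0.4451, -0.0819,  0.0009]), 0.8)]
beaker_50 [(array([0.706 , 0.3012, 0.003 ]), 0.82), (array([ 0.565 , -0.3658,  0.0047]), 0.79)]
flask_100 [(array([ 0.7027, -0.3526, -0.    ]), 0.96), (array([ 0.446 , -0.0791,  0.0026]), 0.7)]
stopper_a [(array([ 0.4687,  0.0403, -0.0046]), 0.4)]
beaker_250 [(array([0.706 , 0.3012, 0.003 ]), 0.82), (array([ 0.565 , -0.3658,  0.0047]), 0.79)]
```

View pics/scene0.png

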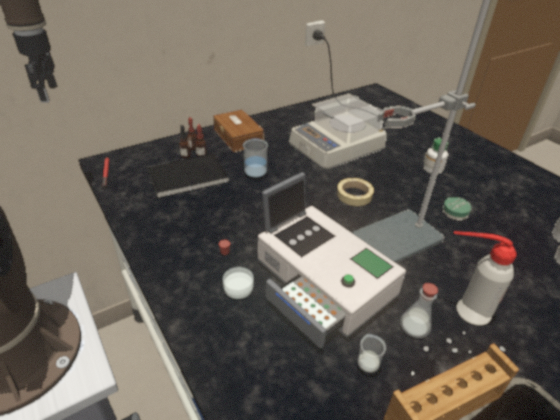

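View pics/top0.png

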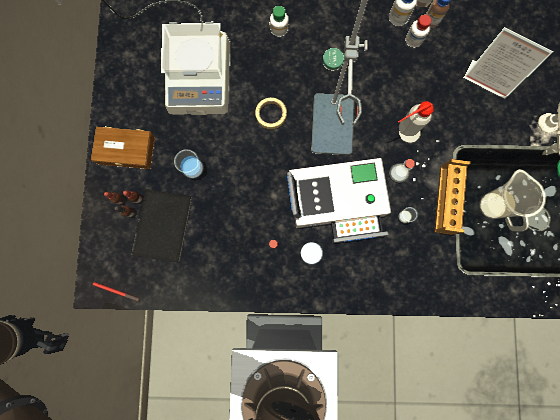

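```bash
python3 - <<'E'
from h import *
np.set_printoptions(precision=4,suppress=True)
for c in ("top","scene"):
    im,M=look(c); P=cloud(im,M); ok=im['z_map']>0
    # deck
    m=ok&(abs(P[...,2]-.085)<.004)&(P[...,0]>.45)&(P[...,0]<.8)&(P[...,1]>-.4)&(P[...,1]<.1)
    p=P[m]; r=cv2.minAreaRect(p[:,:2].astype(np.float32)*1000); print(c,'deck',len(p),r,np.median(p[:,2]),cv2.boxPoints(r).round(0).tolist())
    for t in ("lid_liner","lid_edge","start_top","drawer_face","reader","stopper_a"):
        for d in manip.masks_of(c,t)[:1]:
            q=P[d['region']&ok]; 
            if len(q)<5: continue
            print(t,round(d['confidence'],2),len(q),'med',np.median(q,0),'lo',np.percentile(q,3,0),'hi',np.percentile(q,97,0))
E
```

```text
top deck 4198 ((631.2185668945312, -188.3456268310547), (170.42556762695312, 352.0867919921875), 9.116028785705566) 0.08596463004529808 [[519.0, -28.0], [575.0, -376.0], [743.0, -349.0], [687.0, -1.0]]
lid_liner 0.78 417 med [ 0.5975 -0.0148  0.1846] lo [ 0.5413 -0.0348  0.0012] hi [0.662  0.002  0.1937]
lid_edge 0.92 332 med [ 0.5939 -0.0148  0.1882] lo [ 0.5412 -0.0312  0.1137] hi [ 0.6469 -0.0001  0.1938]
drawer_face 0.63 1089 med [ 0.5188 -0.2148  0.0354] lo [ 0.484  -0.2872  0.0193] hi [ 0.5536 -0.1451  0.0691]
reader 0.73 6690 med [ 0.6028 -0.1645  0.0858] lo [ 0.4976 -0.2844  0.0244] hi [ 0.7074 -0.0145  0.1857]
stopper_a 0.71 346 med [ 0.5943 -0.0148  0.188 ] lo [ 0.541  -0.0312  0.1108] hi [ 0.6492 -0.      0.1939]
scene deck 7095 ((631.0240478515625, -196.44139099121094), (173.5955352783203, 361.9864807128906), 9.234416007995605) 0.08535160325284374 [[516.0, -32.0], [574.0, -389.0], [746.0, -361.0], [688.0, -4.0]]
lid_edge 0.93 1720 med [ 0.5913 -0.0261  0.1492] lo [ 0.5402 -0.0368  0.0954] hi [ 0.6522 -0.0105  0.1913]
start_top 0.43 86 med [ 0.6005 -0.2475  0.1006] lo [ 0.593  -0.2541  0.0925] hi [ 0.6108 -0.2366  0.1031]
drawer_face 0.77 3008 med [ 0.5204 -0.2268  0.0347] lo [ 0.4775 -0.2977  0.0187] hi [ 0.5711 -0.1445  0.0669]
reader 0.94 14271 med [ 0.583  -0.1835  0.0845] lo [ 0.4854 -0.3004  0.0179] hi [ 0.7061 -0.0201  0.1758]
```

The scene view shows the reader with its drawer out towards the robot at about (305,310) px, the lid nearly upright at (285,200), and the button at (348,281). The top view agrees: yaw is about 9° and the space left of the lid is free. Next I'll refine the reader pose, lid angle and drawer opening, and check the clamp height.

```bash
python3 - <<'E'
from h import *
np.set_printoptions(precision=4,suppress=True)
for c in ("top","scene"):
    im,M=look(c); P=cloud(im,M); ok=im['z_map']>0
    m=ok&(abs(P[...,2]-.0855)<.004)&(P[...,0]>.45)&(P[...,0]<.8)&(P[...,1]>-.4)&(P[...,1]<.1)
    m=cv2.morphologyEx(m.astype(np.uint8),cv2.MORPH_OPEN,np.ones((3,3),np.uint8))
    n,l,s,_=cv2.connectedComponentsWithStats(m); k=1+s[1:,4].argmax(); p=P[l==k]
    r=cv2.minAreaRect(p[:,:2].astype(np.float32)*1000); print(c,len(p),r)
    a=np.radians(9.15); C=np.array([.6265,-.154]); X=np.array([np.cos(a),np.sin(a)]);Y=np.array([-X[1],X[0]])
    L=np.stack([(P[...,:2]-C)@X,(P[...,:2]-C)@Y,P[...,2]],-1)
    q=L[l==k]; print('deck local pct',np.percentile(q[:,:2],[.5,2,98,99.5],0))
    d=L[ok&(abs(L[...,0]+.005)<.05)&(L[...,1]>.09)&(L[...,1]<.2)&(L[...,2]>.105)&(L[...,2]<.21)]
    f=np.polyfit(d[:,2],d[:,1],1); print('lid n',len(d),'z max',d[:,2].max(),'dy/dz',f, 'top y',d[d[:,2]>.18][:,1].min(),d[d[:,2]>.18][:,1].max())
    d=L[ok&(L[...,2]>.055)&(L[...,2]<.075)&(abs(L[...,1]+.045)<.07)&(L[...,0]<-.1)&(L[...,0]>-.2)]
    print('drawer top x',np.percentile(d[:,0],[2,50,98]))
    d=P[ok&(P[...,2]>.22)&(P[...,0]>.45)&(P[...,0]<.85)&(abs(P[...,1]+.1)<.3)]
    print('tall',len(d), d.min(0) if len(d) else '',d.max(0) if len(d) else '')
E
```

```text
top 3477 ((625.9342651367188, -152.67745971679688), (169.87643432617188, 279.4485778808594), 8.879785537719727)
deck local pct [[-0.0842 -0.1357]
 [-0.0811 -0.1319]
 [ 0.0787  0.1231]
 [ 0.0817  0.1344]]
lid n 286 z max 0.19779279985898457 dy/dz [0.2724 0.0934] top y 0.13618623668794338 0.1533232619456691
drawer top x [-0.1482 -0.142  -0.1357]
tall 341 [ 0.7299 -0.1631  0.3534] [ 0.8498 -0.1086  0.373 ]
scene 6987 ((624.5663452148438, -155.9786376953125), (171.61912536621094, 280.1347961425781), 9.071369171142578)
deck local pct [[-0.0865 -0.1401]
 [-0.0848 -0.1373]
 [ 0.0769  0.1242]
 [ 0.0806  0.1309]]
lid n 1253 z max 0.19367802927578515 dy/dz [0.1703 0.106 ] top y 0.13184661257339278 0.14949395489289882
drawer top x [-0.1502 -0.1467 -0.1378]
tall 616 [ 0.7293 -0.1683  0.3518] [ 0.8499 -0.1114  0.37  ]
```

>>> send_rows(
  claw=0,
  deltas=[
    [[1.35,-5.38,0,0,0,-0.0683],[1.35,-5.38,0,0,0,-0.0683],[1.35,-5.38,0,0,0,-0.0683],[1.35,-5.38,0,0,0,-0.0683],[1.35,-5.38,0,0,0,-0.0683]],
  ],
)

```text
time: 2.72
tool_pos: [0.3048, 0.3076, 0.3041]
eef_rot: [-180.0, -0.0, 48.0]
wrist_force: [1.8, 0.0, -0.0]
width: -0.001
```

>>> send_rows(
  deltas=[
    [[1.35,-5.38,0,0,0,-0.0683],[1.35,-5.38,0,0,0,-0.0683],[1.35,-5.38,0,0,0,-0.0683],[1.35,-5.38,0,0,0,-0.0683],[1.35,-5.38,0,0,0,-0.0683]],
  ],
)

```text
time: 3.35
tool_pos: [0.3722, 0.0386, 0.3043]
eef_rot: [-180.0, -0.1, 28.5]
wrist_force: [1.1, 0.2, 0.0]
width: -0.001
```

>>> send_rows(
  deltas=[
    [[1.35,-5.38,0,0,0,-0.0683],[1.35,-5.38,0,0,0,-0.0683],[1.35,-5.38,0,0,0,-0.0683],[1.35,-5.38,0,0,0,-0.0683],[1.35,-5.38,0,0,0,-0.0683]],
  ],
)

```text
time: 3.98
tool_pos: [0.4399, -0.2302, 0.3042]
eef_rot: [180.0, -0.1, 8.9]
wrist_force: [1.0, -0.2, 0.5]
width: 0.004
```

>>> send_rows(
  deltas=[
    [[0,0,-4,0,0,0],[0,0,-4,0,0,0],[0,0,-3,0,0,0],[0,0,0,0,0,0],[0,0,0,0,0,0]],
  ],
)

```text
time: 4.6
tool_pos: [0.44, -0.229, 0.195]
eef_rot: [180.0, -0.1, 9.0]
wrist_force: [0.5, 0.3, 0.8]
width: -0.001
```

```bash
python3 - <<'E'
from h import *
np.set_printoptions(precision=4,suppress=True)
o=manip.get_obs()
T=R.from_euler('xyz',o['eef_rot'],degrees=True).as_matrix()
for c in ("scene","top","wrist"):
    im,M=look(c); P=cloud(im,M); ok=im['z_map']>0
    if c!="top": save(im,c+'1.png')
    t=(P-np.array(o['tool_pos']))@T
    d=t[ok&(abs(t[...,0])<.06)&(abs(t[...,1])<.05)&(t[...,2]>.0)&(t[...,2]<.12)]
    print(c,len(d))
    if len(d)>10:
      for a in (0,.02,.04,.06,.07):
        e=d[(d[:,2]>a)&(d[:,2]<a+.02)]
        if len(e)>3: print(a,np.percentile(e,[2,98],0).round(4).tolist())
    for t_ in ("drawer_face","start_top","well_plate","lid_edge"):
        print(t_,[(w(M,d['point']).round(4),round(d['confidence'],2)) for d in manip.place_of(c,t_)[:1]])
E
```

```text
scene 590
0 [[-0.0433, -0.0067, 0.0005], [0.0415, 0.0195, 0.0195]]
0.02 [[-0.0297, -0.0028, 0.0203], [0.0267, 0.0158, 0.0388]]
0.04 [[-0.0151, -0.0017, 0.0405], [0.0127, 0.0139, 0.0594]]
0.06 [[-0.0144, -0.0002, 0.0604], [0.0067, 0.0139, 0.071]]
drawer_face [(array([ 0.4908, -0.2213,  0.0453]), 0.61)]
start_top [(array([ 0.6036, -0.2431,  0.1008]), 0.56)]
well_plate [(array([ 0.5468, -0.2153,  0.0376]), 0.86)]
lid_edge []
top 12
0 [[0.0298, -0.0126, 0.0007], [0.0442, -0.0085, 0.016]]
drawer_face [(array([ 0.4887, -0.2173,  0.0445]), 0.81)]
start_top [(array([ 0.6055, -0.2414,  0.1053]), 0.35)]
well_plate [(array([ 0.5474, -0.2095,  0.0365]), 0.72)]
lid_edge [(array([ 0.6016, -0.008 ,  0.1974]), 0.61)]
wrist 20670
0 [[-0.046, -0.018, 0.0002], [0.0455, 0.0071, 0.0196]]
0.02 [[-0.0336, -0.0144, 0.0202], [0.0331, 0.0076, 0.0383]]
0.04 [[-0.0133, -0.0123, 0.0404], [0.0127, -0.0072, 0.0597]]
0.06 [[-0.013, -0.0122, 0.0602], [0.0121, -0.0074, 0.0701]]
0.07 [[-0.0062, -0.0118, 0.0701], [0.0054, -0.0114, 0.0709]]
drawer_face [(array([ 0.4876, -0.2173,  0.0435]), 0.61)]
start_top [(array([ 0.6026, -0.2443,  0.1017]), 0.97)]
well_plate [(array([ 0.5471, -0.2109,  0.037 ]), 0.87)]
lid_edge []
```

View pics/scene1.png

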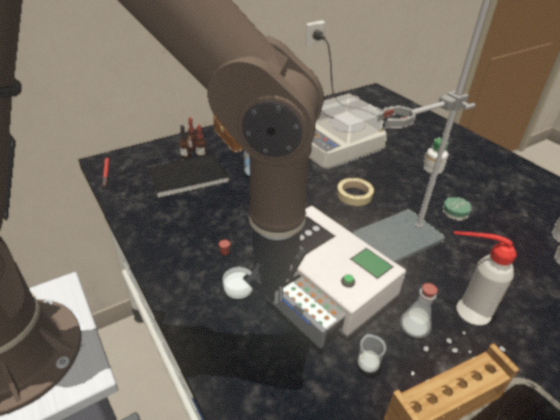

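View pics/wrist1.png

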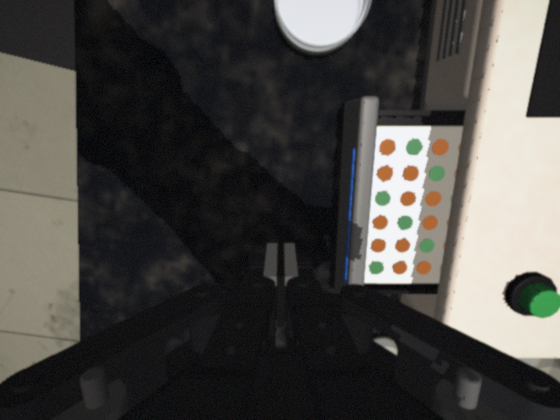

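The scene view shows the gripper standing clear in front of the drawer. The wrist view shows the drawer front at about (360,200) px and the button at (540,300), and the finger knuckles are wide along the jaw axis. I'll turn the jaws across, so the thin side pushes the drawer.

>>> send_rows(
  deltas=[
    [[0,0,0,0,0,-0.175],[0,0,0,0,0,-0.175],[0,0,0,0,0,-0.175],[0,0,0,0,0,-0.175],[0,0,0,0,0,-0.175]],
  ],
)

```text
time: 5.98
tool_pos: [0.4395, -0.2286, 0.1939]
eef_rot: [180.0, -0.0, -41.4]
wrist_force: [0.6, 0.0, -0.5]
width: 0.002
```

>>> send_rows(
  deltas=[
    [[0,0,0,0,0,-0.174],[0,0,0,0,0,-0.174],[0,0,0,0,0,-0.174],[0,0,0,0,0,-0.174],[0,0,0,0,0,0]],
  ],
)

```text
time: 6.6
tool_pos: [0.4395, -0.2286, 0.1937]
eef_rot: [179.9, -0.0, -80.9]
wrist_force: [-0.4, -0.4, 1.2]
width: -0.004
```

>>> send_rows(
  deltas=[
    [[0,0,-4,0,0,0],[0,0,-3,0,0,0],[0,0,-2,0,0,0],[0,0,0,0,0,0],[0,0,0,0,0,0]],
  ],
)

```text
time: 7.22
tool_pos: [0.4397, -0.229, 0.1047]
eef_rot: [-180.0, -0.0, -80.9]
wrist_force: [1.1, -0.2, 0.1]
width: 0.001
```

>>> send_rows(
  deltas=[
    [[1.0,0.158,0,0,0,0],[1.0,0.158,0,0,0,0],[0.5,0.079,0,0,0,0],[0.4,0.063,0,0,0,0],[0.4,0.063,0,0,0,0]],
  ],
)

```text
time: 7.85
tool_pos: [0.4726, -0.2234, 0.1039]
eef_rot: [180.0, -0.0, -81.0]
wrist_force: [0.7, 0.4, 0.3]
width: 0.0
```

>>> send_rows(
  deltas=[
    [[0.4,0.063,0,0,0,0],[0.4,0.063,0,0,0,0],[0.4,0.063,0,0,0,0],[0.4,0.063,0,0,0,0],[0.4,0.063,0,0,0,0]],
  ],
)

```text
time: 8.48
tool_pos: [0.4926, -0.2203, 0.1039]
eef_rot: [180.0, -0.0, -81.0]
wrist_force: [-2.6, -0.4, 1.3]
width: 0.002
```

>>> send_rows(
  deltas=[
    [[0.4,0.063,0,0,0,0],[0.4,0.063,0,0,0,0],[0.4,0.063,0,0,0,0],[0.4,0.063,0,0,0,0],[0.4,0.063,0,0,0,0]],
  ],
)

```text
time: 9.1
tool_pos: [0.5127, -0.2172, 0.1039]
eef_rot: [180.0, -0.0, -81.0]
wrist_force: [-2.2, -0.6, 0.4]
width: -0.002
```

>>> send_rows(
  deltas=[
    [[0.25,0.04,0,0,0,0],[0.25,0.04,0,0,0,0],[0.2,0.032,0,0,0,0],[0.2,0.032,0,0,0,0],[0.1,0.016,0,0,0,0]],
  ],
)

```text
time: 9.72
tool_pos: [0.5226, -0.2156, 0.1039]
eef_rot: [-180.0, -0.0, -81.0]
wrist_force: [-1.7, -1.0, 0.2]
width: 0.0
```

>>> send_rows(
  deltas=[
    [[0.1,0.016,0,0,0,0],[0.1,0.016,0,0,0,0]],
  ],
)

```text
time: 9.98
tool_pos: [0.5245, -0.2152, 0.1039]
eef_rot: [180.0, -0.0, -81.0]
wrist_force: [-1.4, -1.9, 0.2]
width: 0.004
```

>>> send_rows(
  deltas=[
    [[0.1,0.016,0,0,0,0],[0.1,0.016,0,0,0,0]],
  ],
)

```text
time: 10.22
tool_pos: [0.5262, -0.215, 0.1039]
eef_rot: [180.0, -0.0, -81.0]
wrist_force: [-5.4, -1.6, 2.6]
width: 0.002
```

>>> send_rows(
  deltas=[
    [[0.1,0.016,0,0,0,0],[0.05,0.008,0,0,0,0]],
  ],
)

```text
time: 10.48
tool_pos: [0.5264, -0.215, 0.1039]
eef_rot: [179.9, 0.0, -81.1]
wrist_force: [-10.2, -1.8, 5.5]
width: 0.002
```

>>> send_rows(
  deltas=[
    [[-0.5,-0.08,0,0,0,0],[-2.0,-0.32,0,0,0,0],[-3.5,-0.55,0,0,0,0],[0,0,5,0,0,0],[0,0,6,0,0,0]],
  ],
)

```text
time: 11.1
tool_pos: [0.4676, -0.2236, 0.2147]
eef_rot: [179.9, 0.1, -81.0]
wrist_force: [2.0, -0.1, 0.6]
width: -0.001
```

>>> send_rows(
  deltas=[
    [[0,0,6,0,0,0],[0,0,5.6,0,0,0],[1.1,3.0,0,0,0,0.175],[1.1,3.0,0,0,0,0.175],[1.1,3.0,0,0,0,0.175]],
  ],
)

```text
time: 11.72
tool_pos: [0.5015, -0.1326, 0.3303]
eef_rot: [-179.9, -0.0, -50.5]
wrist_force: [0.2, -0.2, -0.5]
width: -0.002
```

>>> send_rows(
  deltas=[
    [[1.2,3.1,0,0,0,0.175],[1.2,3.1,0,0,0,0.175],[1.2,3.1,0,0,0,0.174],[1.2,3.1,0,0,0,0.174],[1.2,3.1,0,0,0,0.174]],
  ],
)

```text
time: 12.35
tool_pos: [0.5613, 0.0225, 0.3302]
eef_rot: [-179.9, -0.0, -0.6]
wrist_force: [-0.1, 0.8, -0.0]
width: -0.0
```

>>> send_rows(
  deltas=[
    [[1.2,3.1,0,0,0,0.174],[0,0,0,0,0,0],[0,0,0,0,0,0]],
  ],
)

```text
time: 12.72
tool_pos: [0.5728, 0.0514, 0.33]
eef_rot: [-180.0, -0.0, 8.9]
wrist_force: [-0.3, -0.5, -0.2]
width: 0.001
```

```bash
python3 - <<'E'
from h import *
np.set_printoptions(precision=4,suppress=True)
print(manip.get_obs()['tool_pos'])
a=np.radians(9.0); C=np.array([.6255,-.154]); X=np.array([np.cos(a),np.sin(a)]);Y=np.array([-X[1],X[0]])
for c in ("top","wrist","scene"):
    im,M=look(c); P=cloud(im,M); ok=im['z_map']>0
    if c=="wrist": save(im,c+'2.png')
    L=np.stack([(P[...,:2]-C)@X,(P[...,:2]-C)@Y,P[...,2]],-1)
    for t in("drawer_face","lid_edge"):
        for d in manip.place_of(c,t)[:1]:
            q=w(M,d['point']); print(c,t,round(d['confidence'],2),'local',(q[:2]-C)@X,(q[:2]-C)@Y,q[2])
    d=L[ok&(L[...,2]>.055)&(L[...,2]<.072)&(abs(L[...,1]+.045)<.07)&(L[...,0]<-.088)&(L[...,0]>-.2)]
    if len(d)>5: print(c,'drawer top x',np.percentile(d[:,0],[2,50,98]))
    d=L[ok&(abs(L[...,0]+.005)<.05)&(L[...,1]>.09)&(L[...,1]<.175)&(L[...,2]>.105)&(L[...,2]<.205)]
    if len(d)>5: print(c,'lid',len(d),d.min(0),d.max(0))
E
```

```text
[0.5728 0.0514 0.33  ]
top drawer_face 0.53 local -0.09646212769819333 -0.0445025718082678 0.0413378471905852
top lid_edge 0.82 local 0.0003703473302420218 0.14609612136916206 0.19705997130570063
top drawer top x [-0.0974 -0.0929 -0.0883]
top lid 281 [-0.055   0.127   0.1054] [0.0447 0.1531 0.1968]
wrist lid 1338 [-0.055   0.1428  0.1051] [0.045  0.1546 0.1888]
scene drawer_face 0.56 local -0.09788777553086854 -0.04654546688359102 0.041055013030644405
scene drawer top x [-0.0996 -0.0962 -0.0884]
scene lid 1252 [-0.0549  0.1228  0.105 ] [0.0449 0.1503 0.1934]
```

View pics/wrist2.png

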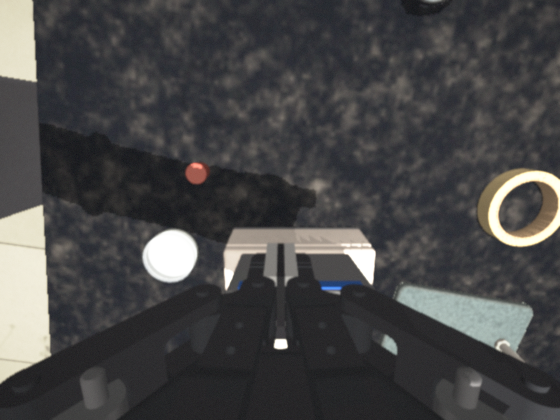

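The drawer is home: the face measures -96.5 to -98 mm against -97 mm expected. In the wrist view the lid's blue strip, at about (300,287) px, is just beyond the fingers. Now I'll lower outside the lid and push it over along its arc.

>>> send_rows(
  deltas=[
    [[0,0,-4,0,0,0],[0,0,-4,0,0,0],[0.185,-1.165,0,0,0,0],[0.185,-1.165,0,0,0,0],[0.185,-1.165,0,0,0,0]],
  ],
)

```text
time: 13.8
tool_pos: [0.5795, 0.0153, 0.2517]
eef_rot: [180.0, -0.2, 9.0]
wrist_force: [-0.0, 0.6, -0.2]
width: 0.001
```

>>> send_rows(
  deltas=[
    [[0.185,-1.165,0,0,0,0],[0.185,-1.165,0,0,0,0],[0.18,-1.146,0,0,0,0],[0.18,-1.146,0,0,0,0]],
  ],
)

```text
time: 14.3
tool_pos: [0.5859, -0.03, 0.2499]
eef_rot: [-180.0, -0.0, 9.0]
wrist_force: [0.2, 1.9, 0.3]
width: 0.004
```

>>> send_rows(
  deltas=[
    [[0.175,-1.106,-0.295,0,0,0],[0.175,-1.106,-0.295,0,0,0],[0.157,-0.993,-0.575,0,0,0],[0.157,-0.993,-0.575,0,0,0]],
  ],
)

```text
time: 14.8
tool_pos: [0.5925, -0.072, 0.232]
eef_rot: [180.0, 0.0, 9.0]
wrist_force: [0.2, 0.8, 0.6]
width: -0.003
```

>>> send_rows(
  deltas=[
    [[0.129,-0.815,-0.815,0,0,0],[0.129,-0.815,-0.815,0,0,0],[0.092,-0.578,-1.0,0,0,0],[0.092,-0.578,-1.0,0,0,0]],
  ],
)

```text
time: 15.3
tool_pos: [0.5969, -0.0995, 0.1954]
eef_rot: [-180.0, 0.0, 9.0]
wrist_force: [-0.6, 0.5, 0.3]
width: 0.004
```

>>> send_rows(
  deltas=[
    [[0.032,-0.2,-0.7,0,0,0],[0.032,-0.2,-0.7,0,0,0],[0.032,-0.2,-0.5,0,0,0],[0,0,0,0,0,0]],
  ],
)

```text
time: 15.8
tool_pos: [0.5977, -0.1052, 0.1768]
eef_rot: [-180.0, 0.0, 9.0]
wrist_force: [0.4, -1.0, 1.0]
width: 0.004
```

>>> send_rows(
  deltas=[
    [[0,0,-0.2,0,0,0],[0,0,-0.1,0,0,0],[0,0,0,0,0,0]],
  ],
)

```text
time: 16.18
tool_pos: [0.5979, -0.1051, 0.1743]
eef_rot: [-180.0, -0.0, 9.0]
wrist_force: [0.4, -0.6, 0.6]
width: 0.001
```

>>> send_rows(
  deltas=[
    [[0,0,-0.1,0,0,0],[0,0,-0.1,0,0,0],[0,0,0,0,0,0]],
  ],
)

```text
time: 16.55
tool_pos: [0.5979, -0.1053, 0.1731]
eef_rot: [-180.0, -0.0, 9.0]
wrist_force: [-4.0, 1.3, 11.3]
width: -0.001
```

>>> send_rows(
  deltas=[
    [[0,0,-0.1,0,0,0],[0,0,0,0,0,0]],
  ],
)

```text
time: 16.8
tool_pos: [0.5979, -0.1053, 0.173]
eef_rot: [-180.0, -0.1, 9.0]
wrist_force: [-5.8, 2.1, 19.4]
width: 0.001
```

>>> send_rows(
  deltas=[
    [[0,0,-0.1,0,0,0],[0,0,0,0,0,0]],
  ],
)

```text
time: 17.05
tool_pos: [0.598, -0.1054, 0.1728]
eef_rot: [-179.9, -0.1, 9.0]
wrist_force: [-9.3, 3.0, 29.5]
width: -0.002
```

>>> send_rows(
  deltas=[
    [[0,0,0.5,0,0,0],[0,0,3,0,0,0],[0,0,5,0,0,0],[-1,-1,0,0,0,0],[0,0,0,0,0,0]],
  ],
)

```text
time: 17.68
tool_pos: [0.5868, -0.116, 0.255]
eef_rot: [-180.0, 0.0, 8.9]
wrist_force: [0.5, -0.2, -0.4]
width: -0.002
```

```bash
python3 - <<'E'
from h import *
np.set_printoptions(precision=4,suppress=True)
print(manip.get_obs()['tool_pos'])
a=np.radians(9.0); C=np.array([.6255,-.154]); X=np.array([np.cos(a),np.sin(a)]);Y=np.array([-X[1],X[0]])
for c in ("top","wrist","scene"):
    im,M=look(c); P=cloud(im,M); ok=im['z_map']>0
    if c!="top": save(im,c+'3.png')
    L=np.stack([(P[...,:2]-C)@X,(P[...,:2]-C)@Y,P[...,2]],-1)
    for t in("drawer_face","lid_edge","start_top"):
        for d in manip.place_of(c,t)[:1]:
            q=w(M,d['point']); print(c,t,round(d['confidence'],2),q,'local',(q[:2]-C)@X,(q[:2]-C)@Y)
    px=im['pixels'].astype(int); g=(px[...,1]>px[...,0]+40)&(px[...,1]>px[...,2]+20)&ok&(abs(P[...,2]-.1015)<.004)&(abs(P[...,0]-.603)<.03)&(abs(P[...,1]+.242)<.03)
    if g.sum()>5: print(c,'green',g.sum(),P[g].mean(0),P[g].max(0),P[g].min(0))
    d=L[ok&(abs(L[...,0]+.005)<.055)&(L[...,1]>.03)&(L[...,1]<.12)&(L[...,2]>.08)&(L[...,2]<.13)]
    if len(d)>5: 
        A=np.c_[d[:,1],np.ones(len(d))]; print(c,'lid',len(d),np.percentile(d[:,2],[2,50,98]),'slope',np.polyfit(d[:,1],d[:,2],1))
E
```

```text
[ 0.5868 -0.116   0.255 ]
top drawer_face 0.63 [ 0.5367 -0.2134  0.0441] local -0.09698346921082085 -0.04473354315146099
top start_top 0.38 [ 0.6058 -0.2409  0.0999] local -0.03307044524461472 -0.08270745672202426
top green 25 [ 0.6031 -0.2442  0.1017] [ 0.6131 -0.2348  0.1048] [ 0.5948 -0.2502  0.0979]
top lid 218 [0.0974 0.1016 0.1064] slope [0.0123 0.1004]
wrist drawer_face 0.96 [ 0.5372 -0.2132  0.045 ] local -0.0964310762648134 -0.04467249915268552
wrist lid_edge 0.66 [ 0.6183 -0.1318  0.093 ] local -0.00363984005920508 0.023040292552998227
wrist start_top 0.53 [ 0.604  -0.2464  0.0997] local -0.035669042583781764 -0.08786039542307851
wrist green 15 [ 0.6046 -0.2323  0.099 ] [ 0.6076 -0.2315  0.0998] [ 0.6014 -0.2337  0.0978]
wrist lid 18386 [0.0977 0.0992 0.1011] slope [-0.0103  0.1   ]
scene drawer_face 0.72 [ 0.5404 -0.2135  0.039 ] local -0.09333179205406338 -0.04548717370981341
scene lid_edge 0.93 [ 0.6184 -0.1334  0.0953] local -0.0037868881658318044 0.021449175723346123
scene start_top 0.57 [ 0.6044 -0.2404  0.1014] local -0.03438853489056793 -0.08199346159886045
scene green 53 [ 0.6013 -0.2465  0.1009] [ 0.6103 -0.2385  0.1035] [ 0.5944 -0.2544  0.0978]
scene lid 1257 [0.0983 0.1007 0.1034] slope [-0.0087  0.1013]
```

View pics/wrist3.png

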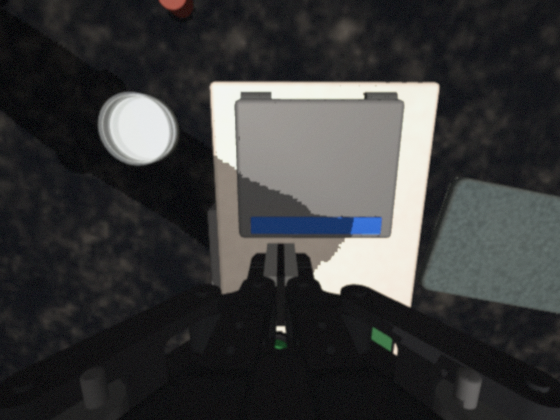

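In the wrist view the lid lies flat with its blue strip at (315,226) px, its fitted slope is about 0 ± 0.01 rad, and the drawer is home. Now the button.

>>> send_rows(
  deltas=[
    [[0.42,-3.19,0,0,0,0],[0.42,-3.19,0,0,0,0],[0.42,-3.19,0,0,0,0],[0.42,-3.19,0,0,0,0],[0,0,-3,0,0,0]],
  ],
)

```text
time: 18.9
tool_pos: [0.6051, -0.2472, 0.2272]
eef_rot: [179.7, -0.2, 8.8]
wrist_force: [0.0, 0.0, -1.0]
width: 0.002
```

>>> send_rows(
  deltas=[
    [[0,0,-3,0,0,0],[0,0,-1.5,0,0,0],[0,0,0,0,0,0],[0,0,0,0,0,0]],
  ],
)

```text
time: 19.4
tool_pos: [0.6052, -0.2431, 0.1814]
eef_rot: [179.9, -0.1, 9.0]
wrist_force: [0.1, -0.6, -0.3]
width: -0.002
```

>>> send_rows(
  deltas=[
    [[0,0,-0.2,0,0,0],[0,0,-0.2,0,0,0],[0,0,-0.2,0,0,0],[0,0,0,0,0,0]],
  ],
)

```text
time: 19.9
tool_pos: [0.6045, -0.2427, 0.1741]
eef_rot: [-180.0, 0.0, 9.0]
wrist_force: [0.2, 0.3, -0.7]
width: 0.002
```

>>> send_rows(
  deltas=[
    [[0,0,-0.2,0,0,0],[0,0,-0.2,0,0,0],[0,0,0,0,0,0]],
  ],
)

```text
time: 20.27
tool_pos: [0.6047, -0.2428, 0.1703]
eef_rot: [180.0, -0.0, 9.0]
wrist_force: [-0.9, 1.0, 3.1]
width: 0.001
```

>>> send_rows(
  deltas=[
    [[0,0,-0.15,0,0,0],[0,0,0,0,0,0]],
  ],
)

```text
time: 20.52
tool_pos: [0.6047, -0.2428, 0.1688]
eef_rot: [180.0, -0.0, 9.0]
wrist_force: [-0.8, 0.9, 4.2]
width: 0.0
```

>>> send_rows(
  deltas=[
    [[0,0,-0.1,0,0,0],[0,0,0,0,0,0]],
  ],
)

```text
time: 20.78
tool_pos: [0.6047, -0.2428, 0.1678]
eef_rot: [180.0, -0.0, 9.0]
wrist_force: [-0.4, 0.5, 4.8]
width: 0.001
```

>>> send_rows(
  deltas=[
    [[0,0,-0.1,0,0,0],[0,0,0,0,0,0]],
  ],
)

```text
time: 21.02
tool_pos: [0.6047, -0.2429, 0.1676]
eef_rot: [-180.0, -0.0, 9.0]
wrist_force: [-3.3, 2.5, 11.8]
width: 0.003
```

>>> send_rows(
  deltas=[
    [[0,0,-0.1,0,0,0],[0,0,0,0,0,0]],
  ],
)

```text
time: 21.28
tool_pos: [0.6047, -0.2429, 0.1674]
eef_rot: [-180.0, -0.1, 9.0]
wrist_force: [-5.7, 3.9, 19.4]
width: 0.001
```

The button has bottomed out: the force jumped while z stalled. I'll lift off and check.

>>> send_rows(
  deltas=[
    [[0,0,0.5,0,0,0],[0,0,2,0,0,0],[0,0,5,0,0,0],[0,0,6,0,0,0],[-4,0,3,0,0,0]],
  ],
)

```text
time: 21.9
tool_pos: [0.5667, -0.2429, 0.3344]
eef_rot: [179.8, -0.2, 9.2]
wrist_force: [-0.1, 0.4, -0.2]
width: 0.0
```

>>> send_rows(
  deltas=[
    [[-6,0,0,0,0,0],[-5,0,0,0,0,0],[0,0,0,0,0,0],[0,0,0,0,0,0]],
  ],
)

```text
time: 22.4
tool_pos: [0.4553, -0.2426, 0.3315]
eef_rot: [180.0, -0.1, 9.0]
wrist_force: [1.4, -0.2, 0.7]
width: -0.002
```

```bash
python3 - <<'E'
from h import *
np.set_printoptions(precision=4,suppress=True)
a=np.radians(9.0); C=np.array([.6255,-.154]); X=np.array([np.cos(a),np.sin(a)]);Y=np.array([-X[1],X[0]])
for c in ("top","wrist","scene"):
    im,M=look(c); P=cloud(im,M); ok=im['z_map']>0
    if c!="top": save(im,c+'4.png')
    L=np.stack([(P[...,:2]-C)@X,(P[...,:2]-C)@Y,P[...,2]],-1)
    for t in "drawer_face lid_edge start_top petri_a beaker_50 flask_100 stopper_a beaker_250".split():
        print(c,t,[(w(M,d['point']),round(d['confidence'],2)) for d in manip.place_of(c,t)[:2]])
    d=L[ok&(abs(L[...,0]+.005)<.055)&(L[...,1]>.03)&(L[...,1]<.12)&(L[...,2]>.08)&(L[...,2]<.13)]
    if len(d)>50: print(c,'lid',len(d),'slope',np.polyfit(d[:,1],d[:,2],1))
    d=L[ok&(L[...,2]>.055)&(L[...,2]<.072)&(abs(L[...,1]+.045)<.07)&(L[...,0]<-.088)&(L[...,0]>-.2)]
    if len(d)>5: print(c,'drawer top x',np.percentile(d[:,0],[2,50,98]))
E
```

```text
top drawer_face [(array([ 0.5655, -0.365 ,  0.0026]), 0.74), (array([ 0.5384, -0.2112,  0.0431]), 0.64)]
top lid_edge [(array([ 0.6213, -0.1299,  0.0988]), 0.83), (array([ 0.627 , -0.1521, -0.0035]), 0.57)]
top start_top [(array([ 0.6061, -0.2408,  0.1018]), 0.6)]
top petri_a [(array([ 0.4451, -0.0774,  0.001 ]), 0.78)]
top beaker_50 [(array([0.7094, 0.3056, 0.0015]), 0.76), (array([ 0.5667, -0.3644,  0.0048]), 0.58)]
top flask_100 [(array([ 0.6994, -0.3536,  0.0031]), 0.93), (array([ 0.6052, -0.2399,  0.1017]), 0.48)]
top stopper_a [(array([ 0.4672,  0.0413, -0.0018]), 0.63)]
top beaker_250 [(array([0.7094, 0.3056, 0.0015]), 0.76), (array([ 0.5667, -0.3644,  0.0048]), 0.58)]
top lid 1141 slope [-0.0117  0.1026]
top drawer top x [-0.0975 -0.093  -0.0882]
wrist drawer_face [(array([ 0.5353, -0.2111,  0.0403]), 0.67)]
wrist lid_edge [(array([ 0.6172, -0.1299,  0.0955]), 0.78)]
wrist start_top [(array([ 0.6002, -0.2459,  0.1024]), 0.52)]
wrist petri_a [(array([ 0.4433, -0.0767,  0.0036]), 0.86), (array([ 0.6182, -0.13  ,  0.094 ]), 0.56)]
wrist beaker_50 [(array([ 0.5622, -0.3629, -0.00
[... 193 characters left out ...]
]
wrist drawer top x [-0.0979 -0.0939 -0.0883]
scene drawer_face [(array([ 0.538 , -0.217 ,  0.0423]), 0.92)]
scene lid_edge [(array([ 0.6178, -0.1338,  0.0945]), 0.94)]
scene start_top [(array([ 0.6011, -0.2402,  0.1014]), 0.49)]
scene petri_a []
scene beaker_50 [(array([0.7073, 0.3032, 0.0033]), 0.85), (array([ 0.5632, -0.3682, -0.003 ]), 0.73)]
scene flask_100 [(array([ 0.7035, -0.3573,  0.002 ]), 0.7)]
scene stopper_a [(array([ 0.4642,  0.0428, -0.0032]), 0.52), (array([ 0.5385, -0.2148,  0.0423]), 0.39)]
scene beaker_250 [(array([0.7073, 0.3032, 0.0033]), 0.85), (array([ 0.5632, -0.3682, -0.003 ]), 0.73)]
scene lid 692 slope [-0.0267  0.1023]
scene drawer top x [-0.0995 -0.0962 -0.0883]
```

View pics/scene4.png

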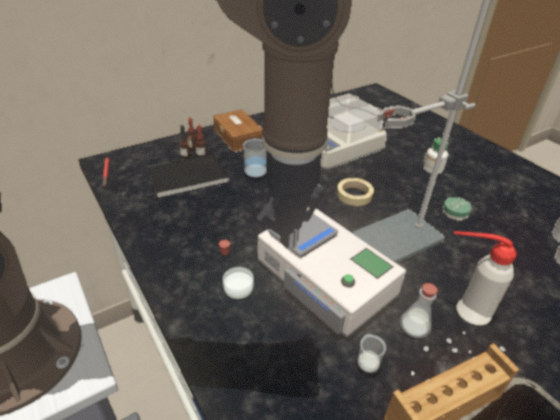

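The scene view shows the drawer home, lid down, button up, and glassware unmoved. The lid slope is slightly non-zero, so I'll compare it with the deck plane in the same pictures.

```bash
python3 - <<'E'
from h import *
np.set_printoptions(precision=4,suppress=True)
a=np.radians(9.0); C=np.array([.6255,-.154]); X=np.array([np.cos(a),np.sin(a)]);Y=np.array([-X[1],X[0]])
for c in ("top","wrist","scene"):
  for k in range(2):
    im,M=look(c); P=cloud(im,M); ok=im['z_map']>0
    L=np.stack([(P[...,:2]-C)@X,(P[...,:2]-C)@Y,P[...,2]],-1)
    def fit(n,x0,x1,y0,y1,zc):
        d=L[ok&(L[...,0]>x0)&(L[...,0]<x1)&(L[...,1]>y0)&(L[...,1]<y1)&(abs(L[...,2]-zc)<.006)]
        if len(d)<30: return
        s=np.linalg.lstsq(np.c_[d[:,:2]-[-.005,.075],np.ones(len(d))],d[:,2],rcond=None)[0]; print(c,n,len(d),'sx,sy,z@lidcentre',s)
    fit('lid',-.058,.048,.03,.118,.1015); fit('lid, right half',-.058,.048,.03,.05,.1015);fit('lid left',-.058,.048,.09,.118,.1015)
    fit('deck right of lid',-.075,.0,-.06,.012,.0855); fit('deck front strip',-.082,-.068,-.1,.13,.0855); fit('deck back strip',.062,.082,-.12,.13,.0855)
E
```

```text
top lid 1066 sx,sy,z@lidcentre [ 0.0012 -0.0118  0.1015]
top lid, right half 245 sx,sy,z@lidcentre [-0.0008 -0.1141  0.0982]
top lid left 339 sx,sy,z@lidcentre [0.0024 0.001  0.1013]
top deck right of lid 609 sx,sy,z@lidcentre [-0.0064 -0.0009  0.0857]
top deck front strip 364 sx,sy,z@lidcentre [0.0429 0.0001 0.089 ]
top deck back strip 525 sx,sy,z@lidcentre [-0.0245 -0.0035  0.0878]
top lid 1067 sx,sy,z@lidcentre [ 0.0021 -0.0093  0.1015]
top lid, right half 241 sx,sy,z@lidcentre [ 0.0018 -0.0856  0.099 ]
top lid left 340 sx,sy,z@lidcentre [ 0.0073 -0.0053  0.1015]
top deck right of lid 607 sx,sy,z@lidcentre [-0.0013 -0.0029  0.0856]
top deck front strip 368 sx,sy,z@lidcentre [ 0.0525 -0.002   0.0894]
top deck back strip 531 sx,sy,z@lidcentre [-0.027  -0.0048  0.0878]
wrist lid 11408 sx,sy,z@lidcentre [-0.0003 -0.0147  0.0991]
wrist lid, right half 2655 sx,sy,z@lidcentre [ 0.     -0.0953  0.0965]
wrist lid left 2826 sx,sy,z@lidcentre [-0.0003 -0.0011  0.0989]
wrist deck right of lid 5241 sx,sy,z@lidcentre [-0.0012  0.0015  0.0835]
wrist deck front strip 3231 sx,sy,z@lidcentre [ 0.01
[... 480 characters left out ...]
0413 -0.0031  0.0864]
scene lid 663 sx,sy,z@lidcentre [-0.0012 -0.0245  0.1005]
scene lid, right half 279 sx,sy,z@lidcentre [-0.004  -0.1031  0.0977]
scene deck right of lid 904 sx,sy,z@lidcentre [-0.001  -0.0022  0.0848]
scene deck front strip 546 sx,sy,z@lidcentre [ 0.011  -0.0005  0.0859]
scene deck back strip 552 sx,sy,z@lidcentre [-0.0533 -0.0015  0.0893]
scene lid 660 sx,sy,z@lidcentre [-0.0015 -0.0246  0.1004]
scene lid, right half 275 sx,sy,z@lidcentre [-0.0005 -0.1106  0.0975]
scene deck right of lid 904 sx,sy,z@lidcentre [-0.0037 -0.0019  0.0848]
scene deck front strip 552 sx,sy,z@lidcentre [0.0113 0.0011 0.0861]
scene deck back strip 557 sx,sy,z@lidcentre [-0.0585 -0.0025  0.0895]
```

The lid is shut. Away from the raised blue strip its slope is only -0.001 to -0.005 rad, and it stands 15.6 to 15.9 mm above the deck against 15.5 mm nominal. Handing in.

```bash
python3 -c "
from rig import manip
print(manip.get_obs()['time'],manip.close_job())"
```

```text
the job is handed in; nothing more can be done
24.05 None
```

I pushed the drawer home, pushed the lid shut from outside, then pressed the green button all the way down and let it come up. I handed the job in at 24 s.

- **Drawer:** I pushed it gently (about 2 N) onto its stop, ending at 10 N. The depth data and most detections put its face within about 1.5 mm of the home position (-97 mm). One scene detection read -93 mm, and the top camera once confused the face with a beaker.
- **Lid:** I pushed it down from outside and pressed it onto its stop with about 30 N. In the last check it stood 15.6 to 15.9 mm above the deck (15.5 mm nominal), flat to about 0.005 rad. Fits over the whole lid read 0.01 to 0.025 rad; I put that down to the raised blue strip.
- **Button:** It bottomed out after about 6 mm at 5 N, then I pressed on to 19 N. After release its top was back at about 101.5 mm.
- **Surroundings:** The petri dish, both beakers, flask and stopper were found within about 5 mm of where they started, which is about the detection error. The arm ended clear of everything.

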